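Seat an end cover on the fixture's locating pin and hold it home for probing

ROBOT

A 6-joint arm with a two-finger parallel gripper is mounted at the origin on a cart in front of the work surface, level with it; the furniture and walls round the work are solid. World frame = base frame: x ahead of the robot, y to its left, z up, the work surface at z = 0. Lengths are in mm, angles in degrees, forces in N, time in s.
With the tool pointing down it reaches from about 250 to 850 mm from the base axis. Payload 12.5 kg.
Tool frame: the origin (TCP) lies between the finger pads; the fingertips stand manip.nose_length ahead of it and the grasp point (between the pads) lies 6 mm ahead of it (manip.nose_length is the distance from the TCP to the fingertips, in mm); z points along the fingers, y is the line along which they close (so a half turn about z gives the same grasp; the last joint's range is limited). The gripper opens to 93 mm and grips with 3 to 60 N. Pads are 15 mm wide; open, the fingers measure 128 mm over their backs; the gripper's body (75 mm by 188 mm) begins 65 mm behind the grasp point.
Start: joints at [68.033, 20.094, 94.641, -0, 65.266, -4.847], TCP at [161.874, 525.625, 243.633] pointing down, gripper open.
Joint ranges: [-157.81, 157.81], [-45, 120.19], [0.68, 151.7], [-89.99, 269.99], [4.06, 180], [-164.3, 164.3]. Speed limits (degrees/s): [127.2, 127.2, 159.86, 180, 180, 180].

INTERFACE

Orientations are given as [roll, pitch, yaw] about the fixed x, y, z axes, in that order (R = Rz(yaw) Ry(pitch) Rx(roll)).
In Python, from bench import manip, eyes, ticket, nets gives the robot as it stands. The module is installed in compiled form; this text tells all that it offers.
- The arm moves only by the shell command python3 -m crank 'ROWS' [FORCE]. ROWS is JSON, a list of rows, each an object of numbers: "x", "y", "z": the shift along the world's x, y, z scaled (see below); "wx", "wy", "wz": the turn, a rotation vector about the world's x, y, z scaled (see below); "claw": the closure in counts, from 0 (fully open) to 255 (shut). A call has 1 to 20 rows; each row shifts and turns the commanded pose from where the row before left it; what a row does not reach is not made up. The controller multiplies each number of a shift by 0.05 m and each number of a turn by 8 degrees. A row lasts 1/8 s, in which the tool goes at most 62.5 mm and 10.7 degrees, less where a joint would pass 70% of its speed; a pose out of reach is approached as far as the arm can. A call with a number of a shift or a turn outside -1 to 1 is refused whole. A call with a gripper value outside its range is refused whole. The fingers move at their own pace and stop on an object; FORCE is the grip in N (left out, the last holds). Time passes only in rows, so rows that do not move let the fingers close. It gives the time, the measured TCP pose, the force, the opening and the grip force at its end, in the units of the state.
- manip.observe(): the state, without advancing time (a new reading comes with each control period).
- eyes.capture(name): name is "scene" or "top" or "wrist"; returns the picture (480x640x3 uint8, red, green, blue); there is no depth.
- eyes.camera_model(name): a dict with "intrinsics" (3x3 intrinsics, pixels), "k1" (the pictures are not rectified: a ray, as slopes to the right and down, at radius r is drawn at 1 + k1 r^2 times it, then the intrinsics apply), "view" (4x4, takes a point from world to camera coordinates). Camera axes: x right, y down, z forward; pixel columns grow to the right and rows downward; lengths in mm; the calibration is good to about 2 mm. A picture is of the moment at which its call begins: read the wrist's pose just before it. camera_model takes no time and is no camera call; for the wrist camera it gives the pose at the moment of the call.
- ticket.sign_off(): hands the job in; it is judged then, once.
Trained networks look in the newest picture that a camera, given by its name, has taken for a name from the list of things; names that differ only in an ending like _2 or _b are one class to them, and where a whole thing is asked for, a point or a joint stands for the part that bears it (a point fixed in the world has none). Each returns a list of dicts, best first, with "score" (0 to 1); they miss things now and then, are a little off and sometimes report something else, mostly with a low value. They report only what shows in the picture. A call takes as long as a camera call. They do not tell look-alikes from the thing itself.
- nets.recognise(camera, target): "box" ([left, top, right, bottom] as shares, 0 to 1, of the picture: columns of its width, rows of its height, round what is visible of it).
The state is a dict: "time": time; "joint_positions": joint angles; "qvel": joint speeds; "effort": joint torques, N m; "position": TCP position; "eef_rot": TCP orientation; "contact_force": force on the tool from outside, world axes, zero at the start; "wrist_torque": the same for the moment, N m; "gripper_width": finger opening in mm; "finger_force": force on a finger pad.
Only numpy, scipy, OpenCV 4.12 (cv2) and the standard library are available. Lean on these libraries where they do the work, as an engineer would, in place of code of your own. Each camera call takes 0.05 s, during which the arm holds its last target. There are 200 camera calls.

TASK

Pick up the end cover by its lug, bring it square over the fixture base and slide it along the slot until its socket drops over the locating pin hidden beneath it. Then press it down against the sprung lift bars until it sits fully home on the rest rails, and finish still gripping the lug and pressing it home so that it can be probed: do not let go. Leave the other things where they are.

Things in the scene. Friction and masses are not known exactly. Their poses are not given: they have to be found in the camera images.
- end_cover_mid (a point): centre of the end cover, half-way up, 25 mm above its underside. An aluminium plate 90 (x) by 70 (y) by 20 mm thick with an upright lug on the middle of its top, 44 long (x), 16 wide (y), 30 mm high: 50 mm in all, about 0.3 kg, z up. Grip the lug across its 16 mm width.
- end_cover_socket (a point): mouth of the cover's socket, in the middle of its underside (25 mm below the centre), unseen from above: a blind round hole 14 mm in diameter, 17 mm deep, with a small chamfer. Axes as the cover's.
- fixture_base: aluminium fixture base fixed to the surface, 150 (x) by 110 (y) by 16 mm high; origin at the middle of its underside, z up. Two steel rest rails along its x, at y = +29 and -29 mm, 120 mm long, have tops 20 mm above the surface: the cover is home with its underside on them. It is square when its x lies along the base's x, either way round.
- slot_mid (a point): middle of the slot in the base's top (16 mm above the surface), which runs 70 mm along the base's x. A 12 mm steel locating pin stands in it on the slot's centre line, tip 34 mm above the surface, tapering from 28 mm up to a blunt 5.6 mm tip. It is clamped anywhere up to 10 mm either way along x from this middle: see the images or feel for it.
- lift_bars (a joint): two sprung steel bars of the fixture, 60 mm long along its x at y = +18 and -18 mm, moving down together: 0 at rest (tops 26 mm above the surface; a cover dropped on the pin lies on them unpressed), 0.006 m with the cover home. They need 5 N to start and 8 N at 6 mm, cover's weight included, and spring back when let go.
- gauge_block: a bystander: upright steel gauge block 9 by 35 mm, 30 mm high; origin at the middle of its underside
- turned_hub: a bystander: flanged turned hub, 32 mm diameter, 22 mm high; origin at the middle of its underside
- ring_gauge: a bystander: ring gauge, 58 mm diameter, 18 mm high; origin at the middle of its underside
- wash_bottle: a bystander: white wash bottle with a bent spout, 54 mm body, 169 mm high; origin under it
- micrometer: a bystander: micrometer lying flat, 47 by 124 mm, 16 mm high; origin under its middle
There are look-alikes about, which are no part of the job. What is shaped like the part that bears end_cover_mid but blue is not meant.

How it is judged:
By the outcome, as a careful person would: the job done as asked, in the order asked, and still so for the second after the job is handed in, while the arm keeps its last pose, push and grip.
It also fails if it takes over 45 s, if anything falls off the work surface, if the arm or the gripper's body presses on something with over 40 N, if the wrist force passes 120 N, or if a joint passes its speed limit or range.

## Working session

There is one attempt and no reset: what is moved stays moved. The work goes in short steps, Python scripts to look and compute and a shell command to move; the robot and the scene stay as the last step left them, time stands still between calls to the robot, and variables do not carry over. Pictures are saved under pics/ and viewed, at most 10 in all, crops included, and the job is handed in when it is done.

```bash
mkdir -p pics; cat > h.py <<'E'
import numpy as np, cv2
from bench import manip, eyes, ticket, nets
def cam(n):
    m=eyes.camera_model(n); return np.array(m["intrinsics"]),m["k1"],np.array(m["view"])
def proj(c,P):
    K,k1,V=c; P=np.atleast_2d(P); q=P@V[:3,:3].T+V[:3,3]; s=q[:,:2]/q[:,2:]
    r2=(s**2).sum(1,keepdims=True); s=s*(1+k1*r2); return s@K[:2,:2].T+K[:2,2]
def unproj(c,uv,z):
    K,k1,V=c; d=(np.asarray(uv,float)-K[:2,2])/[K[0,0],K[1,1]]; s=d.copy()
    for _ in range(20): s=d/(1+k1*(s@s))
    R=V[:3,:3]; o=-R.T@V[:3,3]; w=R.T@np.array([s[0],s[1],1]); return o+w*(z-o[2])/w[2]
def snap(n,f):
    c=cam(n); im=np.array(eyes.capture(n)); cv2.imwrite(f'pics/{f}.png',im[:,:,::-1]); return c,im
E
python3 - <<'E'
from h import *
s=manip.observe(); print(s, manip.nose_length)
for n in("top","scene"):
    c,im=snap(n,n+"0"); print(n,c[0].tolist(),c[1],c[2].round(3).tolist())
    for t in("end_cover_mid","fixture_base"):
        for r in nets.recognise(n,t)[:4]:
            b=np.array(r["box"])*[640,480,640,480]; print(n,t,round(r["score"],2),b.round(),unproj(c,[(b[0]+b[2])/2,(b[1]+b[3])/2],25).round())
E
```

```text
{'time': 0.0, 'joint_positions': array([ 6.80334071e+01,  2.01258459e+01,  9.46767527e+01,  3.86427508e-05,
        6.52663107e+01, -4.84617116e+00]), 'qvel': array([ 0.02769589,  0.0323608 , -0.099295  , -0.04353274,  0.09437837,
        0.03940838]), 'effort': array([ 3.45361805e-03, -4.97323108e+01, -2.85265195e+01,  7.00397976e-02,
        2.56325689e-02, -1.27099611e-04]), 'position': array([161.75579469, 525.34275144, 243.08830718]), 'eef_rot': array([-1.79931340e+02, -5.85646176e-03,  1.62879559e+02]), 'contact_force': array([ 0.54820527, -0.4963473 , -0.50439541]), 'wrist_torque': array([-0.01745763, -0.01630667, -0.03838971]), 'finger_force': 0.0, 'gripper_width': 92.85350176979414} 25.0
top [[544.9968045179012, 0.0, 320.27313988828536], [0.0, 544.9968045179012, 238.44407205125836], [0.0, 0.0, 1.0]] 0.0193770908428776 [[0.019, -1.0, 0.001, 1.631], [-0.981, -0.019, -0.193, 571.059], [0.193, 0.003, -0.981, 1366.79], [0.0, 0.0, 0.0, 1.0]]
top end_cover_mid 0.64 [389. 262. 425. 294.] [ 475. -217.   25.]
top end_cover_mid 0.63 [344. 186. 386. 222.] [ 674. -107.   25.]
top end_cover_mid 0.58 [338. 235. 374. 273.] [537. -82.  25.]
top fixture_base 0.96 [244. 234. 294. 298.] [500. 146.  25.]
top fixture_base 0.34 [140. 200. 173. 232.] [630. 453.  25.]
scene [[442.0348764728959, 0.0, 324.229534002391], [0.0, 442.0348764728959, 234.09489741451026], [0.0, 0.0, 1.0]] -0.013602022360845137 [[0.626, -0.78, -0.011, -348.275], [-0.488, -0.381, -0.785, 325.845], [0.608, 0.497, -0.619, 789.12], [0.0, 0.0, 0.0, 1.0]]
scene end_cover_mid 0.95 [326. 255. 365. 291.] [516. -97.  25.]
scene end_cover_mid 0.87 [366. 227. 405. 262.] [ 663. -114.   25.]
scene end_cover_mid 0.81 [357. 287. 409. 332.] [ 474. -228.   25.]
scene fixture_base 0.97 [237. 220. 305. 263.] [491. 122.  25.]
```

```bash
python3 - <<'E'
import cv2
im=cv2.imread('pics/top0.png'); cv2.imwrite('pics/topc.png',cv2.resize(im[160:320,220:440],None,fx=3.6,fy=3.6,interpolation=cv2.INTER_CUBIC))
E
```

```text
(no output)
```

View pics/topc.png

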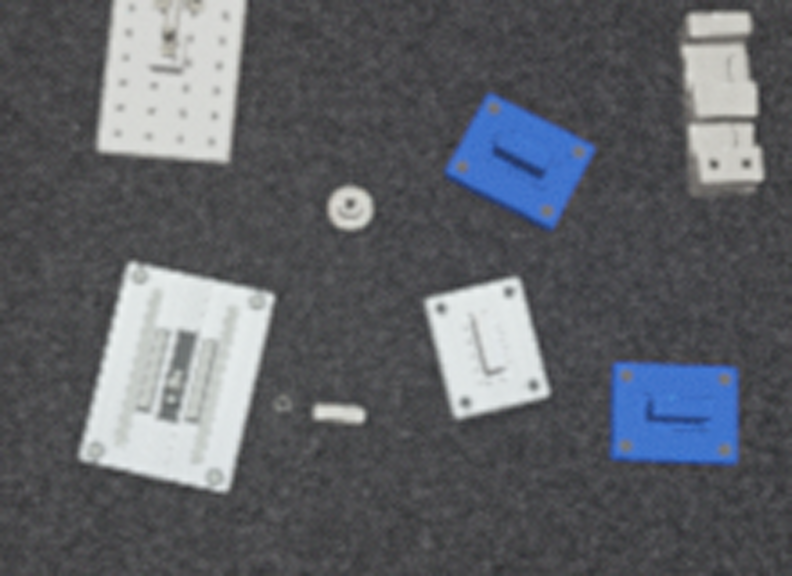

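View pics/scene0.png

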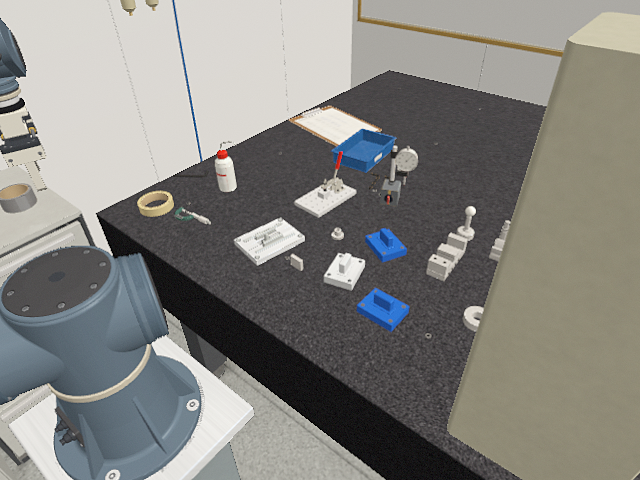

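The aluminium cover is at top-picture pixel (356,254). The blue look-alikes are at (364,204) and (407,278). The crop confirms that the bare-metal one is meant. The base is at about (269,265), with a dark slot.

```bash
cat >> h.py <<'E'
def rect(c,pts,z):
    P=np.array([unproj(c,p,z)[:2] for p in pts]); ce=P.mean(0)
    a=(P[2]-P[1]+P[3]-P[0])/2; b=(P[1]-P[0]+P[2]-P[3])/2
    return ce.round(1),np.linalg.norm(a).round(1),np.degrees(np.arctan2(a[1],a[0])).round(1),np.linalg.norm(b).round(1),np.degrees(np.arctan2(b[1],b[0])).round(1)
E
python3 - <<'E'
from h import *
c=cam("top"); f=lambda L:np.array(L)/3.6+[220,160]-[.36,.36]
print(rect(c,f([(425,298),(520,277),(550,395),(457,418)]),20))
print(rect(c,f([(130,262),(275,293),(229,493),(79,460)]),16))
for p in [(170,378),(178,332),(170,422)]: print(unproj(c,f([p])[0],16).round(1))
print(cam("wrist")[2].round(3).tolist())
E
```

```text
(array([532.3, -81.2]), np.float64(91.7), np.float64(-165.2), np.float64(71.6), np.float64(-75.6))
(array([506.7, 147. ]), np.float64(152.0), np.float64(168.5), np.float64(111.9), np.float64(-101.2))
[505.1 153.1  16. ]
[539.6 148.5  16. ]
[472.5 151.9  16. ]
[[0.294, 0.956, -0.002, -548.944], [0.921, -0.283, 0.267, -31.346], [0.254, -0.08, -0.964, 391.517], [0.0, 0.0, 0.0, 1.0]]
```

```bash
python3 -m crank '[{"x":0.68,"y":-0.76},{"x":0.68,"y":-0.76},{"x":0.68,"y":-0.76},{"x":0.68,"y":-0.76},{"x":0.68,"y":-0.76},{"x":0.68,"y":-0.76,"wz":0.14},{"x":0.68,"y":-0.76,"wz":0.14},{"x":0.68,"y":-0.76,"wz":0.14},{"x":0.68,"y":-0.76,"wz":0.14},{"x":0.68,"y":-0.76,"wz":0.15},{},{}]'
python3 - <<'E'
from h import *
c,im=snap("wrist","w1")
print(c[0][0,0],c[1],proj(c,[[500,147,16]]))
E
```

```text
373.3904830272328 0.027499634839059914 [[112.8096781  545.62186468]]invalid input at $[0]: expected keys x, y, z, wx, wy, wz, claw
```

View pics/w1.png

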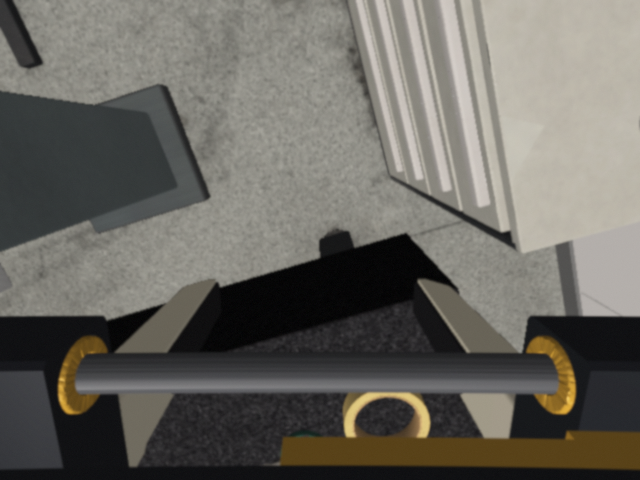

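The wrist camera looks between the fingers, with the picture's downward direction pointing away from the robot. Every row needs all the keys.

```bash
python3 -m crank '[{"x":0.68,"y":-0.76,"z":0,"wx":0,"wy":0,"wz":0,"claw":0},{"x":0.68,"y":-0.76,"z":0,"wx":0,"wy":0,"wz":0,"claw":0},{"x":0.68,"y":-0.76,"z":0,"wx":0,"wy":0,"wz":0,"claw":0},{"x":0.68,"y":-0.76,"z":0,"wx":0,"wy":0,"wz":0,"claw":0},{"x":0.68,"y":-0.76,"z":0,"wx":0,"wy":0,"wz":0,"claw":0},{"x":0.68,"y":-0.76,"z":0,"wx":0,"wy":0,"wz":0.14,"claw":0},{"x":0.68,"y":-0.76,"z":0,"wx":0,"wy":0,"wz":0.14,"claw":0},{"x":0.68,"y":-0.76,"z":0,"wx":0,"wy":0,"wz":0.14,"claw":0},{"x":0.68,"y":-0.76,"z":0,"wx":0,"wy":0,"wz":0.14,"claw":0},{"x":0.68,"y":-0.76,"z":0,"wx":0,"wy":0,"wz":0.15,"claw":0},{"x":0,"y":0,"z":0,"wx":0,"wy":0,"wz":0,"claw":0},{"x":0,"y":0,"z":0,"wx":0,"wy":0,"wz":0,"claw":0}]'
python3 - <<'E'
from h import *
c,im=snap("wrist","w2")
print(proj(c,[[506.7,147,16]]))
E
```

```text
time: 1.85
position: [501.5, 145.9, 243.5]
eef_rot: [180.0, -0.0, 168.5]
contact_force: [0.5, -0.0, 0.6]
gripper_width: 93.0
finger_force: 0.0
[[319.37540694 218.64281157]]
```

View pics/w2.png

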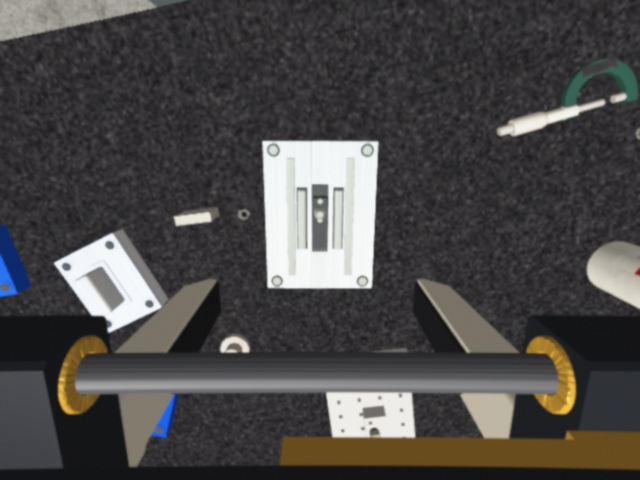

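```bash
python3 - <<'E'
from h import *
im=cv2.imread('pics/w2.png'); cv2.imwrite('pics/w2c.png',cv2.resize(im[175:260,285:355],None,fx=7,fy=7,interpolation=cv2.INTER_CUBIC))
c=cam("wrist"); print(rect(c,[(263,141),(378,141),(372.5,288),(267,288)],16))
for p in [(320,184),(320,251)]: print(unproj(c,p,16).round(1))
# predicted pin tip pixels for offsets along base x from base centre
E
```

```text
(array([506.6, 148.1]), np.float64(150.6), np.float64(-11.5), np.float64(110.7), np.float64(78.6))
[472.6 154.8  16. ]
[540.2 141.3  16. ]
```

View pics/w2c.png

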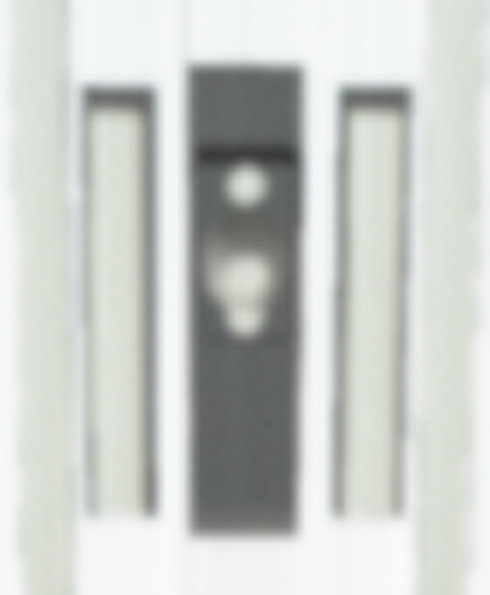

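```bash
python3 - <<'E'
from h import *
c=cam("wrist"); C=np.array([506.6,148.1]); a=np.radians(-11.5); R=np.array([[np.cos(a),np.sin(a)],[-np.sin(a),np.cos(a)]])
for p,z in [((319.4,213.4),34),((319.6,210.6),16),((319.6,210.6),20),((319.6,183.9),16),((319.6,250.7),16)]:
    P=unproj(c,p,z)[:2]; print(p,z,P.round(1),(R@(P-C)).round(1))
# cover plate: left-hand corners at plate top, lug
im=cv2.imread('pics/w2.png'); cv2.imwrite('pics/w2d.png',cv2.resize(im[220:340,40:180],None,fx=5,fy=5,interpolation=cv2.INTER_CUBIC))
E
python3 -m crank '[{"x":0.1,"y":-0.8,"z":0,"wx":0,"wy":0,"wz":0.4,"claw":0},{"x":0.1,"y":-0.8,"z":0,"wx":0,"wy":0,"wz":0.7,"claw":0},{"x":0.1,"y":-0.9,"z":0,"wx":0,"wy":0,"wz":0.7,"claw":0},{"x":0.1,"y":-0.9,"z":0,"wx":0,"wy":0,"wz":0.7,"claw":0},{"x":0.1,"y":-0.9,"z":0,"wx":0,"wy":0,"wz":0.7,"claw":0},{"x":0,"y":-0.24,"z":0,"wx":0,"wy":0,"wz":0.08,"claw":0},{"x":0,"y":0,"z":0,"wx":0,"wy":0,"wz":0,"claw":0},{"x":0,"y":0,"z":0,"wx":0,"wy":0,"wz":0,"claw":0}]'
python3 - <<'E'
from h import *
c,im=snap("wrist","w3")
cv2.imwrite('pics/w3c.png',cv2.resize(im[130:310,230:410,::-1],None,fx=3.3,fy=3.3,interpolation=cv2.INTER_CUBIC))
E
```

```text
(319.4, 213.4) 34 [497.7 149.1] [-8.9 -0.8]
(319.6, 210.6) 16 [498.5 149.2] [-8.1 -0.5]
(319.6, 210.6) 20 [497.8 149.3] [-8.9 -0.5]
(319.6, 183.9) 16 [472.4 154.4] [-34.8  -0.6]
(319.6, 250.7) 16 [539.8 141. ] [33.9 -0.3]
time: 2.9
position: [526.7, -79.9, 243.7]
eef_rot: [180.0, -0.0, -165.2]
contact_force: [0.8, 0.2, -1.0]
gripper_width: 92.8
finger_force: 0.0
```

View pics/w3c.png

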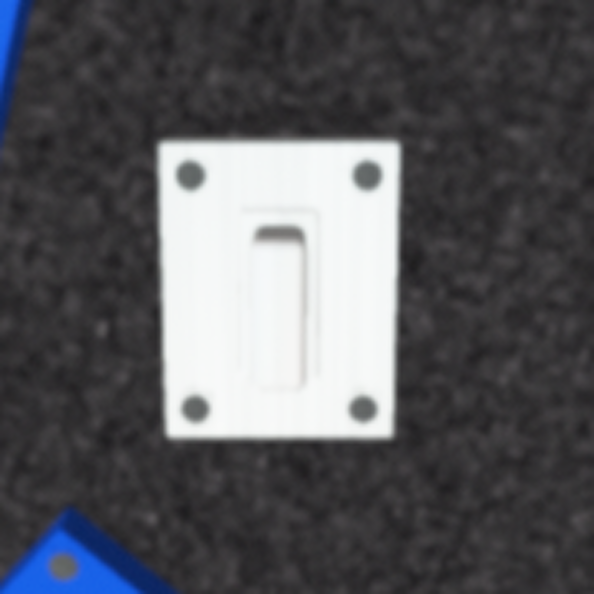

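```bash
python3 - <<'E'
from h import *
c=cam("wrist"); f=lambda L:np.array(L,float)/3.3+[230,130]-.35
print(rect(c,f([(158.5,142),(400,142),(394,438),(166,438)]),20)); print(rect(c,f([(250,241),(305,241),(305,388),(251,388)]),50))
print(manip.observe()["position"],manip.observe()["eef_rot"])
E
```

```text
(array([531.6, -81.3]), np.float64(91.3), np.float64(14.9), np.float64(70.9), np.float64(104.9))
(array([531.2, -81.7]), np.float64(42.0), np.float64(14.9), np.float64(15.2), np.float64(104.9))
[526.80191454 -79.954715   243.69412576] [ 1.79988155e+02  2.32821712e-03 -1.65149634e+02]
```

```bash
python3 -m crank '[{"x":0.05,"y":-0.02,"z":-0.6,"wx":0,"wy":0,"wz":0,"claw":0},{"x":0.05,"y":-0.01,"z":-0.9,"wx":0,"wy":0,"wz":0,"claw":0},{"x":0,"y":0,"z":-0.9,"wx":0,"wy":0,"wz":0,"claw":0},{"x":0,"y":0,"z":-0.8,"wx":0,"wy":0,"wz":0,"claw":0},{"x":0,"y":0,"z":-0.5,"wx":0,"wy":0,"wz":0,"claw":0},{"x":0,"y":0,"z":-0.2,"wx":0,"wy":0,"wz":0,"claw":0},{"x":0,"y":0,"z":0,"wx":0,"wy":0,"wz":0,"claw":120},{"x":0,"y":0,"z":0,"wx":0,"wy":0,"wz":0,"claw":255},{"x":0,"y":0,"z":0,"wx":0,"wy":0,"wz":0,"claw":255},{"x":0,"y":0,"z":0,"wx":0,"wy":0,"wz":0,"claw":255},{"x":0,"y":0,"z":0,"wx":0,"wy":0,"wz":0,"claw":255},{"x":0,"y":0,"z":0,"wx":0,"wy":0,"wz":0,"claw":255},{"x":0,"y":0,"z":0,"wx":0,"wy":0,"wz":0,"claw":255},{"x":0,"y":0,"z":0,"wx":0,"wy":0,"wz":0,"claw":255}]' 55
```

```text
time: 4.7
position: [531.8, -82.8, 48.6]
eef_rot: [180.0, -0.0, -165.2]
contact_force: [-0.5, 1.9, 0.9]
gripper_width: 17.1
finger_force: 1.1
```

```bash
python3 -m crank '[{"x":0,"y":0,"z":0,"wx":0,"wy":0,"wz":0,"claw":255},{"x":0,"y":0,"z":0,"wx":0,"wy":0,"wz":0,"claw":255},{"x":0,"y":0,"z":0,"wx":0,"wy":0,"wz":0,"claw":255},{"x":0,"y":0,"z":0.4,"wx":0,"wy":0,"wz":0,"claw":255},{"x":0,"y":0,"z":0.6,"wx":0,"wy":0,"wz":0,"claw":255},{"x":0,"y":0,"z":0.5,"wx":0,"wy":0,"wz":0,"claw":255},{"x":0,"y":0,"z":0.3,"wx":0,"wy":0,"wz":0,"claw":255},{"x":0,"y":0,"z":0.2,"wx":0,"wy":0,"wz":0,"claw":255},{"x":0,"y":0,"z":0,"wx":0,"wy":0,"wz":0,"claw":255},{"x":0,"y":0,"z":0,"wx":0,"wy":0,"wz":0,"claw":255}]' 55
```

```text
time: 5.95
position: [531.5, -82.8, 147.9]
eef_rot: [180.0, -0.1, -165.2]
contact_force: [0.3, 0.2, -2.0]
gripper_width: 15.8
finger_force: 55.0
```

```bash
python3 - <<'E'
from h import *
c,im=snap("wrist","w4"); cv2.imwrite('pics/w4c.png',im[100:440,180:460,::-1])
s=manip.observe(); print(s["position"],s["eef_rot"],s["contact_force"],s["wrist_torque"]); print(proj(c,[[531.5,-81.4,s["position"][2]+1]]))
E
```

```text
[531.4889898  -82.7860806  147.82761059] [ 1.79963119e+02 -6.90091598e-02 -1.65197568e+02] [-1.23633103  0.59764827 -2.63725169] [ 0.07188227  0.04642415 -0.00342369]
[[320.63506409 324.0806839 ]]
```

View pics/w4c.png

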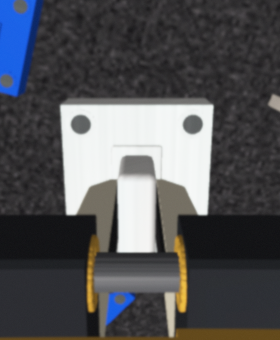

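```bash
python3 - <<'E'
from h import *
c=cam("wrist"); s=manip.observe(); p=s["position"]; z=p[2]-28.6
a=np.radians(14.8); R=np.array([[np.cos(a),np.sin(a)],[-np.sin(a),np.cos(a)]])
for q in [(240.5,205),(393,205),(261,224.5),(372.5,224.5)]: print((R@(unproj(c,q,z)[:2]-p[:2])).round(1))
E
```

```text
[-44.3 -35.3]
[-44.3  34.8]
[-35.2 -26.2]
[-35.2  25.7]
```

```bash
python3 -m crank '[{"x":-0.08,"y":0.4,"z":0,"wx":0,"wy":0,"wz":-0.4,"claw":255},{"x":-0.08,"y":0.8,"z":0,"wx":0,"wy":0,"wz":-0.5,"claw":255},{"x":-0.08,"y":0.8,"z":0,"wx":0,"wy":0,"wz":-0.5,"claw":255},{"x":-0.08,"y":0.8,"z":0,"wx":0,"wy":0,"wz":-0.5,"claw":255},{"x":-0.08,"y":0.8,"z":0,"wx":0,"wy":0,"wz":-0.5,"claw":255},{"x":-0.08,"y":0.6,"z":0,"wx":0,"wy":0,"wz":-0.5,"claw":255},{"x":-0.03,"y":0.4,"z":0,"wx":0,"wy":0,"wz":-0.39,"claw":255},{"x":0,"y":0,"z":-0.4,"wx":0,"wy":0,"wz":0,"claw":255},{"x":0,"y":0,"z":-0.4,"wx":0,"wy":0,"wz":0,"claw":255},{"x":0,"y":0,"z":-0.2,"wx":0,"wy":0,"wz":0,"claw":255},{"x":0,"y":0,"z":0,"wx":0,"wy":0,"wz":0,"claw":255},{"x":0,"y":0,"z":0,"wx":0,"wy":0,"wz":0,"claw":255},{"x":0,"y":0,"z":0,"wx":0,"wy":0,"wz":0,"claw":255}]' 55
```

```text
time: 7.62
position: [506.7, 147.1, 99.2]
eef_rot: [180.0, 0.1, 168.5]
contact_force: [0.8, 0.3, -2.4]
gripper_width: 15.7
finger_force: 55.0
```

```bash
python3 - <<'E'
from h import *
c,im=snap("wrist","w5"); cv2.imwrite('pics/w5c.png',cv2.resize(im[80:340,200:440,::-1],None,fx=2,fy=2))
s=manip.observe(); p=s["position"]; print(p,s["eef_rot"],s["contact_force"])
a=np.radians(-11.5); R=np.array([[np.cos(a),np.sin(a)],[-np.sin(a),np.cos(a)]]); print((R@(p[:2]-[497.9,149.2])).round(2))
E
```

```text
[506.6344393  147.1498758   99.15132458] [1.79981008e+02 4.78488978e-02 1.68479104e+02] [-0.50350596  0.09397024 -2.77984034]
[ 8.97 -0.27]
```

View pics/w5c.png

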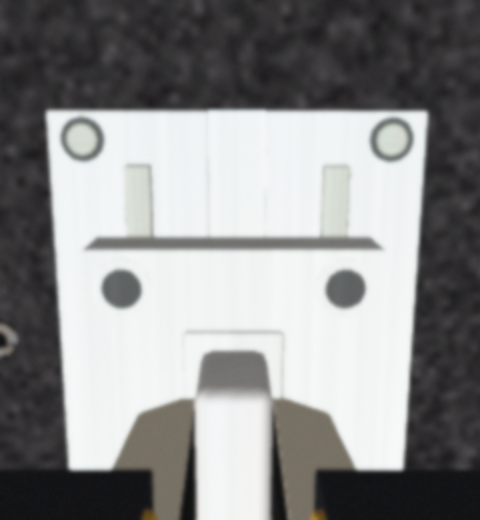

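```bash
python3 -m crank '[{"x":0,"y":0.01,"z":-0.15,"wx":0,"wy":0,"wz":0,"claw":255},{"x":0,"y":0,"z":-0.12,"wx":0,"wy":0,"wz":0,"claw":255},{"x":0,"y":0,"z":-0.03,"wx":0,"wy":0,"wz":0,"claw":255},{"x":0,"y":0,"z":-0.02,"wx":0,"wy":0,"wz":0,"claw":255},{"x":0,"y":0,"z":0,"wx":0,"wy":0,"wz":0,"claw":255}]' 55; python3 -m crank '[{"x":0,"y":0,"z":-0.01,"wx":0,"wy":0,"wz":0,"claw":255},{"x":0,"y":0,"z":-0.01,"wx":0,"wy":0,"wz":0,"claw":255},{"x":0,"y":0,"z":0,"wx":0,"wy":0,"wz":0,"claw":255}]'
```

```text
time: 8.3
position: [506.4, 147.6, 82.7]
eef_rot: [180.0, 0.0, 168.5]
contact_force: [0.9, 0.2, -3.0]
gripper_width: 16.0
finger_force: 55.0
time: 8.68
position: [506.6, 147.6, 82.3]
eef_rot: [180.0, 0.0, 168.5]
contact_force: [-2.1, -0.7, 6.1]
gripper_width: 15.5
finger_force: 55.0
```

```bash
python3 -m crank '[{"x":-0.02,"y":0.004,"z":0,"wx":0,"wy":0,"wz":0,"claw":255},{"x":-0.02,"y":0.004,"z":0,"wx":0,"wy":0,"wz":0,"claw":255},{"x":-0.02,"y":0.004,"z":0,"wx":0,"wy":0,"wz":0,"claw":255},{"x":-0.02,"y":0.004,"z":0,"wx":0,"wy":0,"wz":0,"claw":255},{"x":-0.02,"y":0.004,"z":0,"wx":0,"wy":0,"wz":0,"claw":255}]'; python3 -m crank '[{"x":-0.02,"y":0.004,"z":0,"wx":0,"wy":0,"wz":0,"claw":255},{"x":-0.02,"y":0.004,"z":0,"wx":0,"wy":0,"wz":0,"claw":255},{"x":-0.02,"y":0.004,"z":0,"wx":0,"wy":0,"wz":0,"claw":255},{"x":-0.02,"y":0.004,"z":0,"wx":0,"wy":0,"wz":0,"claw":255},{"x":0,"y":0,"z":0,"wx":0,"wy":0,"wz":0,"claw":255}]'
```

```text
time: 9.3
position: [500.0, 148.6, 80.8]
eef_rot: [-179.9, -0.2, 168.5]
contact_force: [0.0, -0.6, -3.1]
gripper_width: 15.8
finger_force: 55.0
time: 9.93
position: [497.3, 149.4, 81.6]
eef_rot: [-180.0, -0.0, 168.5]
contact_force: [-0.5, 0.0, -2.6]
gripper_width: 15.5
finger_force: 55.0
```

The socket has come over the pin tip, since the contact force is gone. Next I lower it.

```bash
python3 -m crank '[{"x":0,"y":0,"z":-0.03,"wx":0,"wy":0,"wz":0,"claw":255},{"x":0,"y":0,"z":-0.03,"wx":0,"wy":0,"wz":0,"claw":255},{"x":0,"y":0,"z":0,"wx":0,"wy":0,"wz":0,"claw":255}]'; python3 -m crank '[{"x":0,"y":0,"z":-0.03,"wx":0,"wy":0,"wz":0,"claw":255},{"x":0,"y":0,"z":-0.03,"wx":0,"wy":0,"wz":0,"claw":255},{"x":0,"y":0,"z":0,"wx":0,"wy":0,"wz":0,"claw":255}]'
```

```text
time: 10.3
position: [497.3, 149.4, 78.5]
eef_rot: [-180.0, -0.0, 168.5]
contact_force: [1.8, 0.1, -2.8]
gripper_width: 15.9
finger_force: 55.0
time: 10.68
position: [497.3, 149.4, 75.5]
eef_rot: [-180.0, -0.0, 168.5]
contact_force: [0.7, 0.1, -2.4]
gripper_width: 15.6
finger_force: 55.0
```

```bash
python3 -m crank '[{"x":0,"y":0,"z":-0.03,"wx":0,"wy":0,"wz":0,"claw":255},{"x":0,"y":0,"z":-0.03,"wx":0,"wy":0,"wz":0,"claw":255},{"x":0,"y":0,"z":0,"wx":0,"wy":0,"wz":0,"claw":255}]'; python3 -m crank '[{"x":0,"y":0,"z":-0.03,"wx":0,"wy":0,"wz":0,"claw":255},{"x":0,"y":0,"z":-0.02,"wx":0,"wy":0,"wz":0,"claw":255},{"x":0,"y":0,"z":0,"wx":0,"wy":0,"wz":0,"claw":255}]'
```

```text
time: 11.05
position: [497.5, 149.4, 72.8]
eef_rot: [180.0, 0.0, 168.5]
contact_force: [-1.2, -0.2, 2.2]
gripper_width: 15.4
finger_force: 55.0
time: 11.42
position: [497.5, 149.5, 70.2]
eef_rot: [180.0, 0.0, 168.5]
contact_force: [-1.3, -0.1, 4.2]
gripper_width: 15.7
finger_force: 55.0
```

```bash
python3 -m crank '[{"x":0,"y":0,"z":-0.02,"wx":0,"wy":0,"wz":0,"claw":255},{"x":0,"y":0,"z":-0.02,"wx":0,"wy":0,"wz":0,"claw":255},{"x":0,"y":0,"z":0,"wx":0,"wy":0,"wz":0,"claw":255}]'; python3 -m crank '[{"x":0,"y":0,"z":-0.01,"wx":0,"wy":0,"wz":0,"claw":255},{"x":0,"y":0,"z":0,"wx":0,"wy":0,"wz":0,"claw":255},{"x":0,"y":0,"z":0,"wx":0,"wy":0,"wz":0,"claw":255}]'
```

```text
time: 11.8
position: [497.5, 149.4, 68.6]
eef_rot: [180.0, 0.0, 168.5]
contact_force: [-4.2, -1.7, 10.9]
gripper_width: 15.4
finger_force: 55.0
time: 12.18
position: [497.5, 149.5, 68.5]
eef_rot: [180.0, 0.0, 168.5]
contact_force: [-6.4, -1.5, 18.3]
gripper_width: 15.7
finger_force: 55.0
```

```bash
python3 -m crank '[{"x":-0.006,"y":0,"z":-0.006,"wx":0,"wy":0,"wz":0,"claw":255},{"x":0,"y":0,"z":0,"wx":0,"wy":0,"wz":0,"claw":255},{"x":0,"y":0,"z":0,"wx":0,"wy":0,"wz":0,"claw":255},{"x":0,"y":0,"z":0,"wx":0,"wy":0,"wz":0,"claw":255},{"x":0,"y":0,"z":0,"wx":0,"wy":0,"wz":0,"claw":255}]'
python3 - <<'E'
from h import *
c,im=snap("wrist","w6"); _,i2=snap("scene","s6")
a=cv2.resize(im[80:340,200:440],(480,520)); b=cv2.resize(i2[190:280,220:320],(300,270),interpolation=cv2.INTER_CUBIC)
o=np.zeros((520,790,3),np.uint8); o[:,:480]=a; o[:270,485:785]=b; cv2.imwrite('pics/fin.png',o[:,:,::-1])
s=manip.observe(); print(s["position"],s["eef_rot"],s["contact_force"],s["wrist_torque"],s["finger_force"])
E
```

```text
time: 12.8
position: [497.5, 149.4, 68.6]
eef_rot: [180.0, 0.1, 168.5]
contact_force: [-5.9, -1.3, 21.2]
gripper_width: 16.0
finger_force: 55.0
[497.52926822 149.44891518  68.57319103] [1.79981115e+02 6.34872812e-02 1.68483945e+02] [-5.10699441 -2.2641794  21.03623844] [-0.35150031  1.02103729 -0.01950336] 55.00778317451477
```

View pics/fin.png

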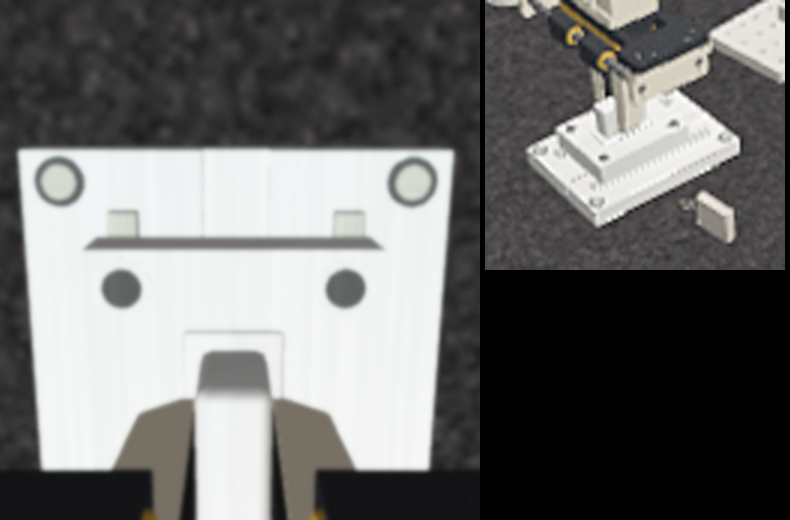

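The cover sits square at rail height: TCP z is 68.6, which is the 48.6 grip height plus 20. It hasn't slipped in the grip, and the push is about 24 N against the 8 N springs, so I'm handing in.

```bash
python3 -c "
from bench import ticket; print(ticket.sign_off())"
```

```text
the job is handed in; nothing more can be done
None
```

I handed the job in with the end cover square over the locating pin, pressed home on the rest rails at about 24 N and still gripped by its lug; the arm touched nothing else, and the run took about 13 s.

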